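# Shut the feeder covers and hold the sprung gate half open

## Robot

A 6-joint arm with a two-finger parallel gripper is mounted at the origin on the work surface; the furniture and walls round the work are solid. World frame = base frame: x ahead of the robot, y to its left, z up, the work surface at z = 0. Lengths are in m, angles in rad, forces in N, time in s.
With the tool pointing down it reaches from about 0.25 to 0.725 m from the base axis. Payload 4 kg.
Tool frame: the origin (TCP) lies at the centre of the arm's flange, where the gripper is bolted on; the fingertips stand 173 mm ahead of it and the grasp point (between the pads) lies 155 mm ahead of it (robot.tcp_to_grasp is the distance from the TCP to the grasp point, in m); z points along the fingers, y is the line along which they close (so a half turn about z gives the same grasp; the last joint's range is limited). The gripper opens to 85 mm and grips with 20 to 120 N. Pads are 22 mm wide; open, the fingers measure 114 mm over their backs; the gripper's body (76 mm by 85 mm) begins 54 mm behind the grasp point. The pads swing forward as they close: fully open they stand 13 mm farther back than shut.
Start: joints at [1.292, 0.241, 0.005, 1.335, 0, 1.571], TCP at [0.138, 0.481, 0.405] pointing down, gripper open.
Joint ranges: [-2.72, 2.72], [-1.05, 1.87], [-1.09, 1.28], [-1.99, 2.15], [-1.42, 1.44], [-3.14, 3.14]. Speed limits (rad/s): [2.79, 2.79, 3.14, 3.14, 3.14, 3.14].

## Interface

Orientations are given as a unit quaternion [w, x, y, z].
In Python, from workcell import robot gives the robot as it stands. Calls block until the motion is done:
- robot.goto(position, orientation): joint-space move of the TCP to a pose.
- robot.line_to(position, rotation=None, feed=0.15): straight line of the TCP; rotation=None keeps the orientation; feed is the mean speed in m/s.
- robot.goto_joints(angles): joint-space move.
- robot.open_gripper() and robot.close_gripper(grasp_force=None): open the fingers fully, or close them until they stop; grasp_force is the grip in N (None keeps the last).
- robot.hold(seconds).
- robot.inverse_kinematics(position, orientation): joint angles nearest the present ones, or None.
- robot.get_obs(): the state.
- robot.grab_frame(name): name is "side" or "top"; returns a dict with "img" (384x512x3 uint8, blue, green, red), "intrinsics" (3x3 intrinsics, pixels), "dist_coeffs" ([k1, k2, p1, p2, k3] as OpenCV has them; the pictures are not rectified), "R" (3x3) and "t" (3): a world point X has camera coordinates R X + t. Camera axes: x right, y down, z forward; pixel columns grow to the right and rows downward; lengths in m; the calibration is good to about 2 mm. A picture is of the moment at which its call begins. There is no depth.
A pose or a line that the arm cannot do raises robot.IKError and nothing moves.
- robot.sign_off(): hands the job in; it is judged then, once.
Trained networks look in a picture, given as the dict that the camera call returned (one of the last four; its "shot" number tells which), for a name from the list of things; names that differ only in an ending like _2 or _b are one class to them, and where a whole thing is asked for, a point or a joint stands for the part that bears it (a point fixed in the world has none). Each returns a list of dicts, best first, with "p" (0 to 1); they miss things now and then, are a little off and sometimes report something else, mostly with a low value. They report only what shows in the picture. A call takes as long as a camera call.
- robot.silhouettes(picture, name): "region" (384x512 bool, what is visible of it) and "bbox" ([left, top, width, height] in pixels, round what is visible of it).
- robot.tip_of(picture, name): "uv" ([column, row] in pixels: a listed point, or the origin of a listed thing).
The state is a dict: "time": time; "joint_pos": joint angles; "joint_velocities": joint speeds; "tau": joint torques, N m; "tcp_pos": TCP position; "tcp_rot": TCP orientation; "contact_force": force on the tool from outside, world axes, zero at the start; "torque": the same for the moment, N m; "grip_width": opening from 0.0 (shut) to 1.0 (fully open); "grip_force": force on a finger pad.
Only numpy, scipy, OpenCV 4.12 (cv2) and the standard library are available. Lean on these libraries where they do the work, as an engineer would, in place of code of your own. Each camera call takes 0.05 s, during which the arm holds its last target. There are 200 camera calls.

## Task

Get the bench bolt feeder ready for a slow feed: first press both of its hinged covers down until each snaps and stays shut by itself, with the slide gate still closed. Then slide the gate by its upright tab, against its spring, to half of its travel (the tall middle mark), never running it wide open, and finish there still holding it, since the spring closes it when let go. Leave the loose striped box and small blue box to the right of the feeder where they are.

Things in the scene. Friction and masses are not known exactly. Their poses are not given: they have to be found in the camera images.
- feeder: Grey bolt feeder fixed to the bench, base plate 116 mm deep (own x, +x away from the robot), own y -235 to +180 mm; origin on the bench top. y > 0: two bays, walls 60 mm high, with hinged covers. y < 0: sliding gate on a deck 52 mm high, between guide rails 61 mm high, 76 mm apart; spring barrel 69 mm high at y = -150 to -215. Covers shut, nothing is higher than the gate's tab.
- cover_left (a joint): Angle (rad) of the left aluminium cover (92 x 74 x 4 mm), the one further from the gate; 0 = shut flat, at most 0.75. Hinge at its back edge along the feeder's y, at own x = +46, z = 62 mm. About 7 N downward 65 mm in front of the hinge takes it past the roller catch at 0.07 rad (5 mm from flat); then it snaps shut and holds. Let go before that, it stays open.
- cover_right (a joint): The same for the right cover, the one next to the gate.
- cover_left_press (a point): Point on the top face of the left cover, mid-width, 65 mm in front of its hinge (a good place to press); moves with the cover. When shut it lies in the feeder's frame at x = -19, y = +126, z = 64 mm.
- cover_right_press (a point): The same on the right cover. When shut it lies in the feeder's frame at x = -19, y = +46, z = 64 mm.
- gate (a joint): Opening (m) of the sliding gate: 0 = closed, 0.060 = fully open, 0.030 = half. It opens towards the feeder's own -y (away from the covers). A spring always closes it: about 3 N at closed, 7 N at half, 11 N at full.
- gate_tab (a point): Grasp point of the gate's upright black tab, 78 mm above the bench; tab 24 mm along the feeder's x, 16 mm along y (sliding direction), foot 60 and top 95 mm above the bench. Gate closed: at x = 0, y = -50 mm in the feeder's frame. White marks on the housing's front show the tab centre's closed, half (the tall one) and full places, y = -50, -80, -110 mm.
- box_striped_mid (a point): Loose small white box with red stripes, 50 x 62 x 45 mm, off the right end of the feeder (bystander); its centre.
- box_blue_mid (a point): Loose small blue box with its flap up, 47 x 58 mm, 32 mm high (46 with the flap), to the right of the striped box (bystander); its centre.

How it is judged:
By the outcome, as a careful person would: the job done as asked, in the order asked, and still so for the second after the job is handed in, while the arm keeps its last pose, push and grip.
It also fails if it takes over 43 s, if anything falls off the work surface, if the arm or the gripper's body presses on something with over 40 N, if the wrist force passes 120 N, or if a joint passes its speed limit or range.

## Working session

There is one attempt and no reset: what is moved stays moved. The work goes in short steps, each a Python script; the robot and the scene stay as the last script left them, time stands still between calls to the robot, and variables do not carry over. Pictures are saved under pics/ and viewed, at most 10 in all, crops included, and the job is handed in when it is done.

```bash
mkdir -p pics; ls; cat > h.py <<'E'
import numpy as np, cv2
from workcell import robot
def ray(f,uv):
    n=cv2.undistortPoints(np.array([[uv]],float),np.array(f["intrinsics"]),np.array(f["dist_coeffs"]))[0,0]
    R=np.array(f["R"]);t=np.array(f["t"])
    return -R.T@t, R.T@np.array([n[0],n[1],1.])
def atz(f,uv,z):
    o,d=ray(f,uv); return o+d*(z-o[2])/d[2]
def tri(a,b):
    A=np.zeros((3,3));v=np.zeros(3)
    for o,d in (a,b):
        d=d/np.linalg.norm(d);P=np.eye(3)-np.outer(d,d);A+=P;v+=P@o
    return np.linalg.solve(A,v)
def proj(f,X):
    return cv2.projectPoints(np.array(X,float).reshape(-1,1,3),cv2.Rodrigues(np.array(f["R"]))[0],np.array(f["t"]),np.array(f["intrinsics"]),np.array(f["dist_coeffs"]))[0][:,0]
E
python3 - <<'E'
from h import *
F={n:robot.grab_frame(n) for n in("top","side")}
for n,f in F.items():
    cv2.imwrite(f"pics/{n}0.png",f["img"])
    print(n,"cam",-np.array(f["R"]).T@np.array(f["t"]))
np.set_printoptions(precision=3,suppress=True)
for k in ["feeder","cover_left_press","cover_right_press","gate_tab","box_striped_mid","box_blue_mid"]:
    r={n:robot.tip_of(F[n],k) for n in F}
    for n in r: print(k,n,[(np.round(x["uv"],1),round(x["p"],2)) for x in r[n][:2]])
    if all(r.values()):
        a,b=[ray(F[n],r[n][0]["uv"]) for n in F]; print("  tri",tri(a,b))
print(robot.get_obs()); print(robot.tcp_to_grasp)
E
```

```text
pics
top cam [3.00902123e-01 6.27868845e-04 1.03284936e+00]
side cam [-0.06804168 -1.15331019  0.60722048]
feeder top []
feeder side [(array([236.5, 200.5]), 0.85), (array([242.1, 180.5]), 0.54)]
cover_left_press top [(array([119.3, 203.6]), 0.7)]
cover_left_press side [(array([216.4, 160.6]), 0.57)]
  tri [0.408 0.336 0.098]
cover_right_press top [(array([150.5, 194.6]), 0.78)]
cover_right_press side [(array([225.9, 165.6]), 0.65)]
  tri [0.424 0.258 0.102]
gate_tab top [(array([186.5, 190.7]), 0.98)]
gate_tab side [(array([243.5, 180.7]), 0.81)]
  tri [0.445 0.169 0.074]
box_striped_mid top [(array([336.7, 194.9]), 0.66)]
box_striped_mid side [(array([301.1, 251.6]), 0.96), (array([239.3, 199.8]), 0.46)]
  tri [ 0.441 -0.244  0.021]
box_blue_mid top [(array([370.5, 200.6]), 0.71)]
box_blue_mid side [(array([309.8, 273.2]), 0.82)]
  tri [ 0.42  -0.337  0.016]
{'time': 0.7, 'joint_pos': array([1.292, 0.241, 0.005, 1.335, 0.   , 1.571]), 'joint_velocities': array([ 0.001, -0.   , -0.001, -0.   , -0.002, -0.001]), 'tau': array([ -0.   , -37.208,  25.264,   0.001,   0.   ,  -0.   ]), 'tcp_pos': array([0.138, 0.481, 0.405]), 'tcp_rot': array([-0.   ,  0.139,  0.99 ,  0.   ]), 'contact_force': array([ 0.033, -0.665,  0.437]), 'torque': array([-0.017,  0.062, -0.057]), 'grip_force': 0.0, 'grip_width': 0.9952662749693627}
0.1547
```

View pics/top0.png

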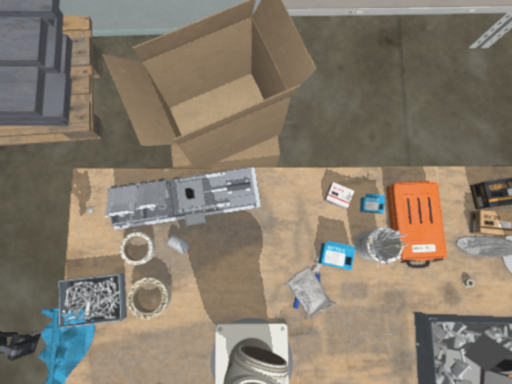

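View pics/side0.png

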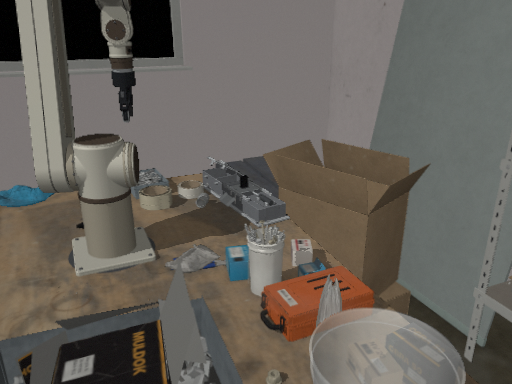

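The top view shows the feeder spanning about (107,205) to (258,188), tilted slightly, with its tab at (188,192). The striped box is at (340,193) and the blue box at (372,203). The side view shows both covers raised near (216–226,163) and the tab at (243,181). Next I'll fit the feeder's pose.

```bash
cat >> h.py <<'E'
from scipy.optimize import least_squares
def W(p,X):
    c,s=np.cos(p[2]),np.sin(p[2]); X=np.atleast_2d(X)
    return X@np.array([[c,-s,0],[s,c,0],[0,0,1]]).T+[p[0],p[1],0]
def press(th,y):
    return [.046-.065*np.cos(th)+.002*np.sin(th),y,.062+.065*np.sin(th)+.002*np.cos(th)]
E
python3 - <<'E'
from h import *
np.set_printoptions(precision=4,suppress=True)
F={n:robot.grab_frame(n) for n in("top","side")}
M=[]
for k in ["cover_left_press","cover_right_press","gate_tab"]:
    for n in F:
        r=robot.tip_of(F[n],k)
        if r: M.append((k,n,np.array(r[0]["uv"])))
for n in F:
    r=robot.silhouettes(F[n],"feeder")
    if r: print(n,"feeder",r[0]["p"],r[0]["bbox"]); 
    if n=="top" and r:
        m=r[0]["region"].astype(np.uint8); print(cv2.minAreaRect(cv2.findNonZero(m)))
def pts(q): return {"cover_left_press":press(q[3],.126),"cover_right_press":press(q[4],.046),"gate_tab":[0,-.05,.078]}
def res(q):
    P=pts(q); return np.concatenate([(proj(F[n],W(q,P[k]))[0]-uv) for k,n,uv in M])
s=least_squares(res,[.44,.22,.1,.5,.5],loss="soft_l1"); q=s.x
print(q); print(res(q).reshape(-1,2)); np.save("q.npy",q)
def draw(f,img,k,off):
    def L(pts,c):
        uv=((proj(f,W(q,pts))-off)*k).astype(int); cv2.polylines(img,[uv.reshape(-1,1,2)],True,c,1)
    L([[-.058,-.235,0],[.058,-.235,0],[.058,.18,0],[-.058,.18,0]],(0,255,0))
    L([[-.012,-.058,.095],[.012,-.058,.095],[.012,-.042,.095],[-.012,-.042,.095]],(0,0,255))
    for th,y in((q[3],.126),(q[4],.046)):
        c,s_=np.cos(th),np.sin(th)
        L([[.046,y-.037,.064],[.046,y+.037,.064],[.046-.092*c,y+.037,.064+.092*s_],[.046-.092*c,y-.037,.064+.092*s_]],(255,0,255))
out=[]
for n,(x0,y0,w,h) in(("top",(95,155,175,85)),("side",(180,140,130,85))):
    k=4; im=cv2.resize(F[n]["img"][y0:y0+h,x0:x0+w],None,fx=k,fy=k,interpolation=cv2.INTER_CUBIC)
    if n=="top": im0=im.copy(); 
    draw(F[n],im,k,np.array([x0-.5,y0-.5])); cv2.imwrite(f"pics/{n}1.png",im)
E
```

```text
top feeder 0.86 [108.5, 167.0, 150.6, 66.2]
((181.48223876953125, 200.54298400878906), (50.17264175415039, 155.65054321289062), 82.71105194091797)
side feeder 0.74 [201.9, 158.9, 87.2, 68.6]
[0.4371 0.2067 0.2311 0.5554 0.9194]
[[-0.7859  0.1509]
 [ 0.2898  0.3955]
 [-1.5416  0.3226]
 [ 4.0517  0.3365]
 [ 3.4049  0.5464]]
```

View pics/top1.png

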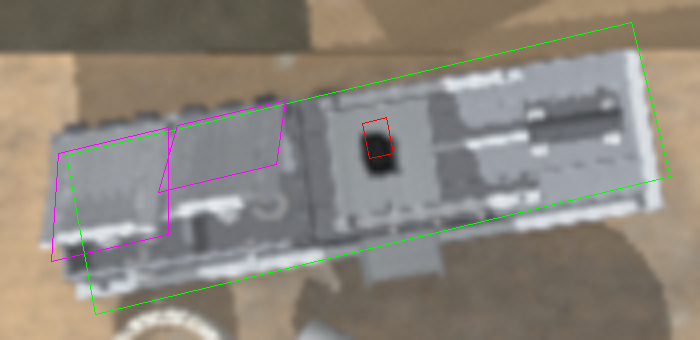

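View pics/side1.png

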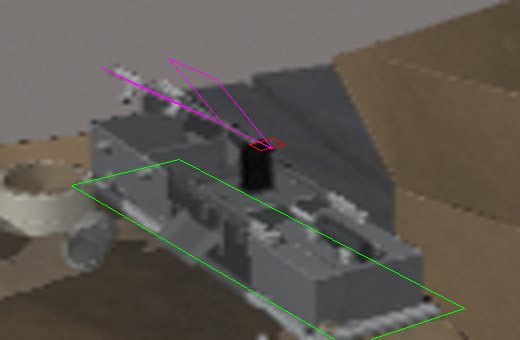

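The overlay doesn't match because one detection was missing and the model is skewed. In the top crop the plate corners sit at about FL (80,296), FR (660,208) and BR (634,52). In the side crop BR is at (437,305) and the tab's top centre is at (258,147). I'll refit with these.

```bash
cat > fit.py <<'E'
from h import *
np.set_printoptions(precision=4,suppress=True)
F={n:robot.grab_frame(n) for n in("top","side")}
T=lambda u,v:np.array([95+u/4-.4,155+v/4-.4]); S=lambda u,v:np.array([180+u/4-.4,140+v/4-.4])
M=[([-.058,.18,0],"top",T(80,296)),([-.058,-.235,0],"top",T(660,208)),([.058,-.235,0],"top",T(634,52)),
([.058,-.235,0],"side",S(437,305)),([0,-.05,.095],"side",S(258,147))]
for k in ["cover_left_press","cover_right_press","gate_tab"]:
    for n in F:
        r=robot.tip_of(F[n],k)
        if r: M.append((k,n,np.array(r[0]["uv"])))
        else: print("missed",k,n)
def res(q):
    P={"cover_left_press":press(q[3],.126),"cover_right_press":press(q[4],.046),"gate_tab":[0,-.05,.078]}
    return np.concatenate([(proj(F[n],W(q,P[k] if isinstance(k,str) else k))[0]-uv) for k,n,uv in M])
q=least_squares(res,[.44,.22,.13,.5,.5],loss="soft_l1").x
print(q); 
for m,r in zip(M,res(q).reshape(-1,2)): print(m[0],m[1],r)
np.save("q.npy",q)
can=np.zeros((345+345,700,3),np.uint8)
for i,(n,(x0,y0,w,h)) in enumerate((("top",(95,155,175,85)),("side",(180,140,130,85)))):
    f=F[n];k=4; im=cv2.resize(f["img"][y0:y0+h,x0:x0+w],None,fx=k,fy=k,interpolation=cv2.INTER_CUBIC)
    def L(pts,c):
        uv=((proj(f,W(q,pts))-[x0-.4,y0-.4])*k).astype(int); cv2.polylines(im,[uv.reshape(-1,1,2)],True,c,1)
    L([[-.058,-.235,0],[.058,-.235,0],[.058,.18,0],[-.058,.18,0]],(0,255,0))
    for z in(.06,.095): L([[-.012,-.058,z],[.012,-.058,z],[.012,-.042,z],[-.012,-.042,z]],(0,0,255))
    for th,y in((q[3],.126),(q[4],.046)):
        c,s_=np.cos(th),np.sin(th)
        L([[.046,y-.037,.064],[.046,y+.037,.064],[.046-.092*c,y+.037,.064+.092*s_],[.046-.092*c,y-.037,.064+.092*s_]],(255,0,255))
    can[345*i:345*i+im.shape[0],:im.shape[1]]=im
cv2.imwrite("pics/fit2.png",cv2.resize(can,(600,591)))
E
python3 fit.py
```

```text
missed gate_tab top
[0.4333 0.2118 0.1483 0.5598 0.6576]
[-0.058, 0.18, 0] top [-0.4643  1.0473]
[-0.058, -0.235, 0] top [0.397  0.3027]
[0.058, -0.235, 0] top [ 0.5701 -0.0457]
[0.058, -0.235, 0] side [1.0758 2.3742]
[0, -0.05, 0.095] side [-0.4518 -0.8491]
cover_left_press top [-1.2275  0.2352]
cover_left_press side [2.8529 0.9829]
cover_right_press top [-1.6757  1.0614]
cover_right_press side [1.5835 0.0952]
gate_tab side [1.8156 0.6528]
```

View pics/fit2.png

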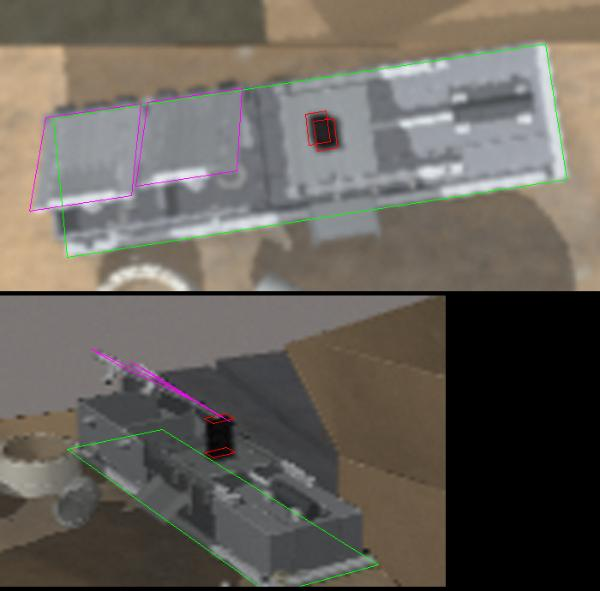

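The fit now agrees with the picture to about 1–2 px. I'll refine it with the plate's thickness and the earlier tab reading, then press the left cover.

```bash
sed -i 's/,0\],"\(top\|side\)",\([TS]\)/,.006],"\1",\2/g; s/^for k in \["cover_left/M.append(("gate_tab","top",np.array([186.5,190.7])))\n&/' fit.py; python3 fit.py
cat >> h.py <<'E'
def quat(q,k=1):
    a=q[2]+k*np.pi; return np.array([0,np.cos(a/2),np.sin(a/2),0])
def presscover(q,y,x=-.014,ztop=.125):
    Q=quat(q); P=W(q,[x,y,0])[0]; robot.close_gripper(30)
    robot.goto(P+[0,0,ztop+.173+.03],Q)
    robot.line_to(P+[0,0,ztop+.173],feed=.15)
    f0=robot.get_obs()["contact_force"][2]; z=ztop
    fmax=0
    while z>.0615:
        z-=.006 if z>.08 else .002
        robot.line_to(P+[0,0,z+.173],feed=.06)
        o=robot.get_obs(); f=o["contact_force"][2]-f0
        print(round(z,4),round(o["tcp_pos"][2]-.173,4),round(f,1),end=" | ")
        if f>(14 if z<.069 else 25): break
    robot.line_to(P+[0,0,.14+.173],feed=.2); print("t",robot.get_obs()["time"])
E
python3 - <<'E'
from h import *
q=np.load("q.npy");o=robot.get_obs()
for y in(.126,.046,-.05):
  for k in(0,1): print(y,k,robot.inverse_kinematics(W(q,[-.014,y,.3])[0],quat(q,k)))
E
```

```text
[0.4355 0.2146 0.14   0.5662 0.6497]
[-0.058, 0.18, 0.006] top [-2.438  -0.3278]
[-0.058, -0.235, 0.006] top [-0.589   0.0213]
[0.058, -0.235, 0.006] top [-0.1052 -0.5931]
[0.058, -0.235, 0.006] side [0.9254 0.3552]
[0, -0.05, 0.095] side [-0.2509 -1.1798]
gate_tab top [0.8614 1.6122]
cover_left_press top [-0.7914 -0.0011]
cover_left_press side [0.0999 0.4327]
cover_right_press top [0.5986 1.1271]
cover_right_press side [ 0.8234 -0.9173]
gate_tab top [0.3614 1.0122]
gate_tab side [3.0155 0.314 ]
0.126 0 [ 0.69571424  0.3607215  -0.11105262  1.0990222   0.         -2.58584473]
0.126 1 [ 0.69571424  0.3607215  -0.11105262  1.0990222   0.          0.55574792]
0.046 0 [ 0.55626443  0.29222239 -0.2105452   1.06802873  0.         -2.72529454]
0.046 1 [ 0.55626443  0.29222239 -0.2105452   1.06802873  0.          0.41629811]
-0.05 0 [ 0.3636183   0.23658942 -0.28696959  1.04723732  0.         -2.91794067]
-0.05 1 [ 0.3636183   0.23658942 -0.28696959  1.04723732  0.          0.22365198]
```

```bash
python3 - <<'E'
from h import *
q=np.load("q.npy")
presscover(q,.126)
E
```

```text
0.119 0.1193 0.1 | 0.113 0.1127 0.1 | 0.107 0.1065 0.6 | 0.101 0.1005 -0.0 | 0.095 0.0945 -0.1 | 0.089 0.0885 0.5 | 0.083 0.0825 0.1 | 0.077 0.0765 -0.4 | 0.075 0.0749 -0.2 | 0.073 0.0737 5.5 | 0.071 0.0718 5.4 | 0.069 0.0691 2.1 | 0.067 0.0665 0.6 | 0.065 0.0647 0.0 | 0.063 0.0642 7.1 | 0.061 0.0639 19.0 | t 8.85
```

The forces show the catch passing (5.5 N at 73 mm) and the cover sitting flat at 64 mm. Now the right cover.

```bash
python3 - <<'E'
from h import *
q=np.load("q.npy")
presscover(q,.046)
robot.open_gripper()
P=W(q,[0,-.05,0])[0]; robot.goto(np.array([.25,.25,.40]),quat(q))
F={n:robot.grab_frame(n) for n in("top","side")}
for n in F:
    for k in ["gate_tab","cover_left_press","cover_right_press"]:
        r=robot.tip_of(F[n],k)
        print(n,k,[(np.round(x["uv"],1),round(x["p"],2)) for x in r[:2]], proj(F[n],W(q,{"gate_tab":[0,-.05,.078],"cover_left_press":press(0,.126),"cover_right_press":press(0,.046)}[k]))[0])
print(robot.get_obs()["time"])
a=cv2.resize(F["top"]["img"][155:240,95:270],None,fx=3.4,fy=3.4,interpolation=cv2.INTER_CUBIC)
b=cv2.resize(F["side"]["img"][140:225,180:310],None,fx=3.4,fy=3.4,interpolation=cv2.INTER_CUBIC)
c=np.zeros((a.shape[0]+b.shape[0],a.shape[1],3),np.uint8);c[:a.shape[0]]=a;c[a.shape[0]:,:b.shape[1]]=b
cv2.imwrite("pics/shut.png",c)
E
```

```text
0.119 0.1192 -0.2 | 0.113 0.1129 0.2 | 0.107 0.1065 -0.3 | 0.101 0.1005 -0.5 | 0.095 0.0945 -0.4 | 0.089 0.0885 0.8 | 0.083 0.0825 0.0 | 0.077 0.0765 0.3 | 0.075 0.0749 0.3 | 0.073 0.0736 6.2 | 0.071 0.0716 5.5 | 0.069 0.069 1.7 | 0.067 0.0666 1.0 | 0.065 0.0647 1.1 | 0.063 0.0641 8.4 | 0.061 0.0639 21.8 | t 14.3833
top gate_tab [(array([187.1, 188.6]), 0.59)] [187.36138441 192.31217886]
top cover_left_press [(array([125.6, 212.3]), 0.7)] [123.15278716 209.62687886]
top cover_right_press [(array([153.4, 205. ]), 0.64)] [153.26985801 205.23734621]
side gate_tab [(array([240.7, 179.2]), 0.63)] [243.91547943 180.01403692]
side cover_left_press [(array([214.3, 169.5]), 0.51), (array([302.8, 250.3]), 0.39)] [215.22534674 169.90255272]
side cover_right_press [(array([222. , 176.9]), 0.71)] [225.49707648 176.45980856]
16.3417
```

View pics/shut.png

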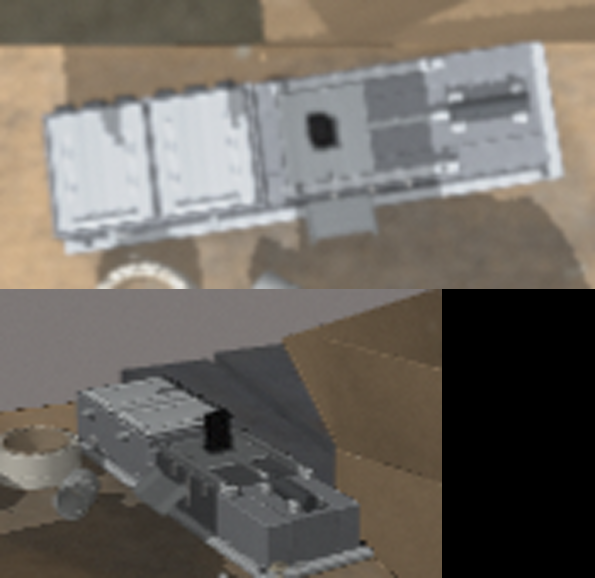

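Both covers lie flat, and the tab is at (320,130) in the top crop with the gate closed. I'll find the tab precisely from its black blob in both views.

```bash
cat >> h.py <<'E'
def blob(f,uv,r=14):
    u,v=int(uv[0])-r,int(uv[1])-r
    g=cv2.resize(f["img"][v:v+2*r,u:u+2*r],None,fx=8,fy=8,interpolation=cv2.INTER_CUBIC).max(2)
    m=(g<50).astype(np.uint8); n,l,s,c=cv2.connectedComponentsWithStats(m)
    i=1+np.argmax(s[1:,4]); return c[i]/8+[u,v]-.4375, s[i,4]/64
def model(f,q,P):
    B=np.array([[sx*.012,sy*.008,z] for sx in(-1,1) for sy in(-1,1) for z in(.060,.095)])
    h=cv2.convexHull((proj(f,W([P[0],P[1],q[2]],B))).astype(np.float32)); m=cv2.moments(h)
    return np.array([m["m10"],m["m01"]])/m["m00"],m["m00"]
def tab(F,q,guess,verbose=True):
    b={n:blob(F[n],model(F[n],q,guess)[0]) for n in F}
    if verbose: print({n:(np.round(b[n][0],2),b[n][1],model(F[n],q,guess)[1]) for n in F})
    r=lambda P:np.concatenate([model(F[n],q,P)[0]-b[n][0] for n in F])
    s=least_squares(r,guess); print("tab",s.x,"res",s.fun); return s.x
E
python3 - <<'E'
from h import *
np.set_printoptions(precision=4,suppress=True)
q=np.load("q.npy"); g=W(q,[0,-.05,0])[0][:2]; print("model",g)
F={n:robot.grab_frame(n) for n in("top","side")}
np.save("tab0.npy",tab(F,q,g))
for n in F: tab({n:F[n]},q,g,False)
# yaw from cover edge lines + silhouettes
r=robot.silhouettes(F["top"],"feeder")
if r: print(cv2.minAreaRect(cv2.findNonZero(r[0]["region"].astype(np.uint8))))
E
```

```text
model [0.4425 0.1651]
{'top': (array([189.11, 192.98]), np.float64(49.765625), 85.58633660338819), 'side': (array([243.67, 181.36]), np.float64(96.046875), 98.928944532061)}
tab [0.4397 0.1601] res [ 0.0382  0.3133  0.0036 -0.6128]
tab [0.4405 0.1602] res [ 0. -0.]
tab [0.4404 0.16  ] res [ 0.2313 -0.6273]
((183.090087890625, 200.69805908203125), (49.01301956176758, 150.75022888183594), 82.64761352539062)
```

```bash
python3 - <<'E'
from h import *
np.set_printoptions(precision=4,suppress=True)
q=np.load("q.npy"); q[2]=.137; t=np.load("tab0.npy"); Q=quat(q); G=robot.tcp_to_grasp
P=np.array([t[0],t[1],.083+G])
robot.goto(P+[0,0,.06],Q); robot.line_to(P,feed=.08)
o=robot.get_obs(); print(o["tcp_pos"]-P,o["contact_force"])
robot.close_gripper(40); robot.hold(.3)
o=robot.get_obs(); print(o["tcp_pos"]-P,o["contact_force"],o["grip_width"]*85,o["grip_force"],o["time"])
F={n:robot.grab_frame(n) for n in("top","side")}
cv2.imwrite("pics/grip.png",cv2.resize(F["side"]["img"][120:225,170:310],None,fx=4,fy=4,interpolation=cv2.INTER_CUBIC))
E
```

```text
[0.0002 0.0002 0.0004] [0.4534 0.1865 0.485 ]
[0.     0.0003 0.0003] [-1.5056  3.5808  4.8195] 15.110941332351876 41.49158835411072 19.25
```

View pics/grip.png

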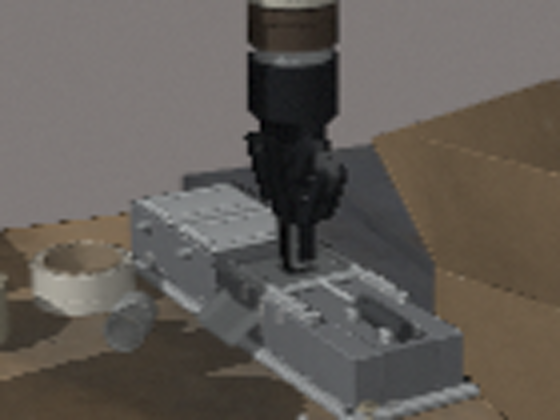

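The fingers hold the tab (15 mm width), and the spring pulls with about 3.5 N. I'll ease back towards the closed stop to find the exact zero, then move to half.

```bash
python3 - <<'E'
from h import *
np.set_printoptions(precision=4,suppress=True)
q=np.load("q.npy"); q[2]=.137; d=np.array([-np.sin(q[2]),np.cos(q[2]),0])
p0=robot.get_obs()["tcp_pos"].copy(); t=np.load("tab0.npy"); P=np.array([t[0],t[1],.083+robot.tcp_to_grasp])
s=0
def fy():
    robot.hold(.1); o=robot.get_obs(); return o["contact_force"]@d,(o["tcp_pos"]-P)@d*1e3,o["grip_width"]*85,o["contact_force"]
for s in(0,-.002,-.001,0,.001,.002,.003,.004):
    robot.line_to(P+d*s,feed=.02); f=fy(); print(s,*f)
    if f[0]<-6: break
print(robot.get_obs()["time"])
E
```

```text
0 3.8186584017702874 0.13536301275233725 15.180080785205057 [-2.2185  3.5489  6.5508]
-0.002 3.5977546158809455 -1.9267300255173698 15.251140699667879 [-2.6744  3.2631  5.2216]
-0.001 3.1556567174087036 -0.8702659705384695 15.123389776982815 [-2.0583  2.9017  4.986 ]
0 3.2520163085660956 0.11932651179382937 15.29461680339051 [-2.0243  3.0037  5.2585]
0.001 3.0157810551116455 1.1001008732505144 15.493023757001101 [-1.8821  2.7848  5.6295]
0.002 3.9608509135819423 2.0727729386270006 15.842589790535815 [-2.3662  3.6721  5.4428]
0.003 0.9762177379588538 2.642721810868369 15.344481555772775 [-1.727   0.7474  5.072 ]
0.004 -2.296662892691714 3.0220510888978964 15.372494315787678 [-1.6053 -2.5397  6.7036]
22.15
```

```bash
python3 - <<'E'
from h import *
np.set_printoptions(precision=4,suppress=True)
yaw=.137; d=np.array([-np.sin(yaw),np.cos(yaw),0])
t=np.load("tab0.npy"); P=np.array([t[0],t[1],.083+robot.tcp_to_grasp])
for s in(-.015,-.0278):
    robot.line_to(P+d*s,feed=.025); robot.hold(.3); o=robot.get_obs()
    print(s,o["contact_force"]@d,(o["tcp_pos"]-P)@d*1e3,o["grip_width"]*85,o["contact_force"],o["grip_force"])
print(o["time"])
F={n:robot.grab_frame(n) for n in("top","side")}
q=np.load("q.npy")
for n in F:
    for k in["gate_tab","box_striped_mid","box_blue_mid","cover_left_press","cover_right_press"]:
        print(n,k,[(np.round(x["uv"],1),round(x["p"],2)) for x in robot.tip_of(F[n],k)[:1]])
a=cv2.resize(F["top"]["img"][150:240,95:270],None,fx=3.2,fy=3.2,interpolation=cv2.INTER_CUBIC)
b=cv2.resize(F["side"]["img"][145:230,190:310],None,fx=3.4,fy=3.4,interpolation=cv2.INTER_CUBIC)
c=np.zeros((a.shape[0]+b.shape[0],a.shape[1],3),np.uint8);c[:a.shape[0]]=a;c[a.shape[0]:,:b.shape[1]]=b
cv2.imwrite("pics/half.png",c)
E
```

```text
-0.015 4.491070856493933 -14.678532349153494 15.399225712801021 [-1.9537  4.2642  4.8668] 41.50970757007599
-0.0278 6.8527354054440766 -27.14910060871318 15.377939181588143 [-1.0484  6.773   4.6339] 41.39756619930267
24.3167
top gate_tab [(array([197.5, 189.1]), 0.61)]
top box_striped_mid [(array([336.4, 196.1]), 0.65)]
top box_blue_mid [(array([373.3, 202.2]), 0.66)]
top cover_left_press []
top cover_right_press []
side gate_tab [(array([245.3, 180.6]), 0.57)]
side box_striped_mid [(array([301.7, 250.5]), 0.69)]
side box_blue_mid [(array([214.2, 169.3]), 0.74)]
side cover_left_press [(array([214.4, 168.3]), 0.57)]
side cover_right_press [(array([223.4, 176.7]), 0.77)]
```

View pics/half.png

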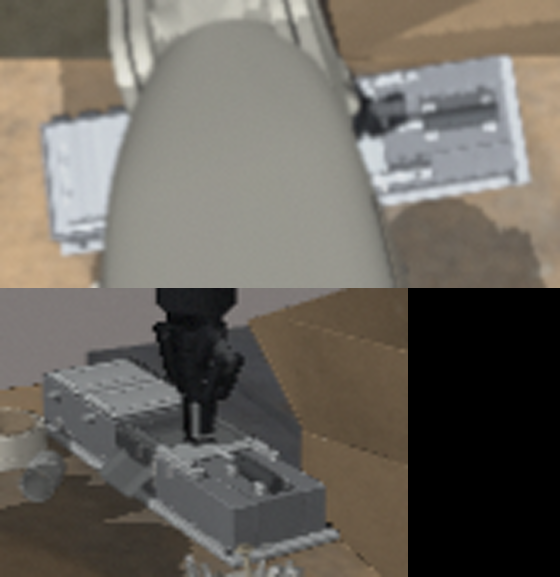

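The covers are still flat, the fingers hold the tab about 29.4 mm open (6.9 N), and the boxes haven't moved. I'll add 0.6 mm to reach half, then hand in.

```bash
python3 - <<'E'
from h import *
yaw=.137; d=np.array([-np.sin(yaw),np.cos(yaw),0])
t=np.load("tab0.npy"); P=np.array([t[0],t[1],.083+robot.tcp_to_grasp])
robot.line_to(P+d*-.0284,feed=.02); robot.hold(.3); o=robot.get_obs()
print(o["contact_force"]@d,(o["tcp_pos"]-P)@d*1e3,o["grip_width"]*85,o["time"])
print(robot.sign_off())
E
```

```text
6.928636275994623 -27.696723687767992 15.452600487616838 25.4667
the job is handed in; nothing more can be done
None
```

The job is handed in: both covers are snapped shut, the gripper is holding the gate at about half travel (roughly 30 mm by my estimate, spring force 6.9 N), and the striped and blue boxes were left untouched.

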